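# Nest the washed pudding moulds

## Task

Three plain tapered metal pudding moulds, a large, a medium and a small one, stand mouth down on the red cutting board. Nest them for storage around the small one, which stays where it stands: lower the medium mould over the small one, then the large mould over both, so that all three stand upright, mouth down, one inside the other, rims fully down on the board.

Things in the scene. Friction and masses are not known exactly. Their poses are not given: they have to be found in the camera images.
- mould_large: Largest of three tapered round moulds of bare metal (truncated cones, narrower at the top): 85 mm high, outer diameter 80 mm at the mouth, 56 mm at the crown, wall 3 mm, 0.16 kg. Mouth down, closed flat crown up; z axis up; origin at the centre of the mouth, at the board's top (z = 0.020) while it stands there. Goes last, over the medium one (about 4 mm play all round).
- mould_medium: Middle mould, same shape and metal: 70 mm high, outer diameter 62 mm at the mouth, 46 mm at the crown, wall 3 mm, 0.11 kg. Mouth down, closed flat crown up; z axis up; origin at the centre of the mouth, at the board's top (z = 0.020) while it stands there. Goes over the small one (about 5 mm play). A straight-sided pot and a squat tin, 35 mm high, nearby are not part of the set.
- mould_small: Smallest mould, same shape and metal: 55 mm high, outer diameter 44 mm at the mouth, 32 mm at the crown, 0.08 kg. Mouth down, closed flat crown up; z axis up; origin at the centre of the mouth, at the board's top (z = 0.020) while it stands there. Stays put, the core of the nest. The moulds stand at least 150 mm apart; what lies between them is under 30 mm high.
Mind the look-alikes: they are no part of the job. Leave any blue or yellow look-alike of the mould_medium alone.

How it is judged:
By the outcome, as a careful person would: the job done as asked, in the order asked, and still so for the second after the job is handed in, with the robot touching nothing.
It also fails if it takes over 54 s, if anything falls off the work surface, if the arm or the gripper's body presses on something with over 40 N, if the wrist force passes 120 N, or if a joint passes its speed limit or range.

## Robot

A 6-joint arm with a two-finger parallel gripper is mounted at the origin on the work surface. World frame = base frame: x ahead of the robot, y to its left, z up, the work surface at z = 0. Lengths are in m, angles in degrees, forces in N, time in s.
With the tool pointing down it reaches from about 0.425 to 0.95 m from the base axis. Payload 14.7 kg.
Tool frame: the origin (TCP) lies midway between the tips of the shut fingers; the grasp point (between the pads) lies 19 mm behind it; z points along the fingers, y is the direction in which the jaws open and shut (so a half turn about z gives the same grasp; the last joint's range is limited). The gripper opens to 85 mm and grips with 20 to 120 N. Pads are 22 mm wide; open, the fingers measure 114 mm over their backs; the gripper's body (76 mm by 85 mm) begins 54 mm behind the grasp point. The pads swing forward as they close: fully open they stand 13 mm farther back than shut.
Start: joints at [64.309, 27.513, 91.461, -0, 61.026, -2.67], TCP at [0.254, 0.598, 0.231] pointing down, gripper open.
Joint ranges: [-157.49, 157.49], [-46.99, 117.5], [13.45, 153.17], [-89.5, 269.5], [5.16, 153.95], [-167.48, 167.48]. Speed limits (degrees/s): [108.29, 108.29, 136.94, 172.46, 172.46, 172.46].

## Interface

Orientations are given as [roll, pitch, yaw] about the fixed x, y, z axes, in that order (R = Rz(yaw) Ry(pitch) Rx(roll)).
In Python, from workcell import sense, get_image, camera_model, close_job gives the robot as it stands.
- The arm moves only by the tool drive_tool, never from a script. Its argument "series" is one flat list of numbers, 7 for each row, row after row: the opening, from -1 (shut) to 1 (fully open), then the shift along the tool's x, y, z in mm, then the turn, a rotation vector about the tool's x, y, z in rad. A call has 1 to 10 rows; each row shifts and turns the pose as measured when the row begins, along the tool's axes as they then stand; what a row does not reach is not made up. A row lasts 1/8 s, in which the tool goes at most 62.5 mm and 10.7 degrees, less where a joint would pass 70% of its speed; a pose out of reach is approached as far as the arm can. A call with a gripper value outside its range is refused whole. The fingers move at their own pace and stop on an object; "grip_force" is the grip in N (left out, the last holds). Time passes only in rows, so rows that do not move let the fingers close. It gives the time, the measured TCP pose, the force and the opening at its end, in the units of the state.
- sense(): the state, without advancing time (a new reading comes with each control period).
- get_image(name): name is "side" or "top" or "wrist"; returns (picture, depth): 420x560x3 uint8, blue, green, red; 420x560 float32, m along the optical axis (not along the pixel's ray), 0 where there is no reading.
- camera_model(name): a dict with "fx", "fy", "cx", "cy" (pixels), "D" ([k1, k2, p1, p2, k3] as OpenCV has them; the pictures are not rectified), "rvec" (rotation vector, rad) and "tvec" (3), from world to camera coordinates, as OpenCV has them. Camera axes: x right, y down, z forward; pixel columns grow to the right and rows downward; lengths in m; the calibration is good to about 2 mm. A picture is of the moment at which its call begins: read the wrist's pose just before it. camera_model takes no time and is no camera call; for the wrist camera it gives the pose at the moment of the call.
- close_job(): hands the job in, once; it reports no verdict.
The state is a dict: "clock": time; "joint_positions": joint angles; "qvel": joint speeds; "tau": joint torques, N m; "tcp_pos": TCP position; "tool_rot": TCP orientation; "ft_force": force on the tool from outside, world axes, zero at the start; "moment": the same for the moment, N m; "grip_width": finger opening in m.
Only numpy, scipy, OpenCV 4.12 (cv2) and the standard library are available. Lean on these libraries where they do the work, as an engineer would, in place of code of your own. Each camera call takes 0.05 s, during which the arm holds its last target.

## Working session

There is one attempt and no reset: what is moved stays moved. The work goes in short steps, Python scripts to look and compute and a tool call to move; the robot and the scene stay as the last step left them, time stands still between calls to the robot, and variables do not carry over. Pictures are saved under pics/ and viewed, and the job is handed in when it is done.

Besides the shell and the picture viewer there is one more tool, called after "Request:" in YAML: its name, and indented under it one key for each argument. drive_tool: Moves the arm, as the interface text tells. Its arguments: {"type":"object","properties":{"series":{"type":"array","items":{"type":"number"}},"grip_force":{"type":"number"}},"required":["series"]}

```bash
mkdir -p pics; ls
cat > h.py <<'E'
import numpy as np,cv2
from workcell import sense,get_image,camera_model
def snap(n,f):
    m=camera_model(n); im,d=get_image(n); cv2.imwrite(f'pics/{f}.png',im); np.savez(f'pics/{f}.npz',im=im,d=d,**{k:np.array(v,float) for k,v in m.items() if k in('fx','fy','cx','cy','D','rvec','tvec')}); return im,d,m
def load(f): return np.load(f'pics/{f}.npz')
def unproj(m,uv,d):
    K=np.array([[m['fx'],0,m['cx']],[0,m['fy'],m['cy']],[0,0,1]],float)
    p=cv2.undistortPoints(np.array(uv,float).reshape(-1,1,2),K,np.array(m['D'],float)).reshape(-1,2)
    R=cv2.Rodrigues(np.array(m['rvec'],float))[0]
    c=np.c_[p,np.ones(len(p))]*np.array(d).reshape(-1,1)
    return (c-np.array(m['tvec'],float).reshape(1,3))@R
def ray_z(m,uv,z):
    a=unproj(m,uv,np.full(len(uv),.1)); b=unproj(m,uv,np.full(len(uv),1.))
    t=(z-a[:,2])/(b[:,2]-a[:,2]); return a+(b-a)*t[:,None]
E
python3 - <<'E'
from h import *
for n in('side','top','wrist'): snap(n,n+'0')
print(sense())
E
```

```text
pics
{'clock': 0.15, 'joint_positions': array([ 6.43078044e+01,  2.75394495e+01,  9.14855948e+01, -9.10430702e-05,
        6.10268759e+01, -2.66950477e+00]), 'qvel': array([-0.16954495, -0.0078531 , -0.12003194, -0.09498433,  0.07410917,
        0.01426852]), 'tau': array([ 8.32630758e-04, -9.51137280e+01, -4.30456924e+01, -6.59056332e-05,
        8.05571093e-03, -9.47867875e-05]), 'tcp_pos': array([0.25405201, 0.59795429, 0.2308433 ]), 'tool_rot': array([-1.79948132e+02, -2.33864981e-03,  1.56977352e+02]), 'ft_force': array([-0.37425905,  0.70045501, -0.25943881]), 'moment': array([ 0.02310473,  0.043915  , -0.00119286]), 'grip_width': 0.08534497846487892}
```

View pics/top0.png

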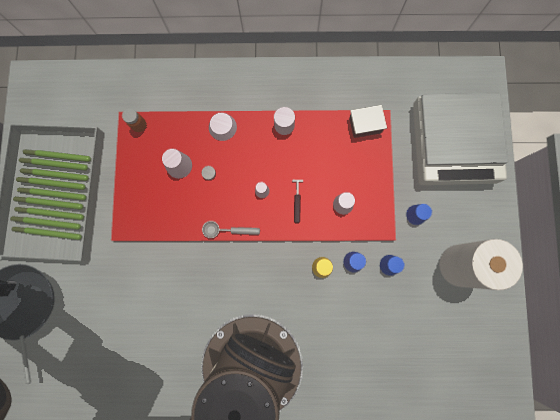

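View pics/side0.png

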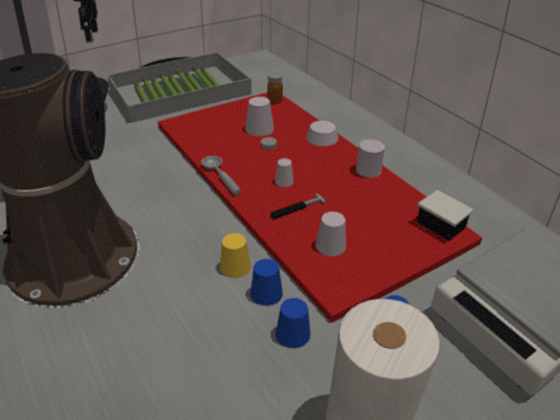

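View pics/wrist0.png

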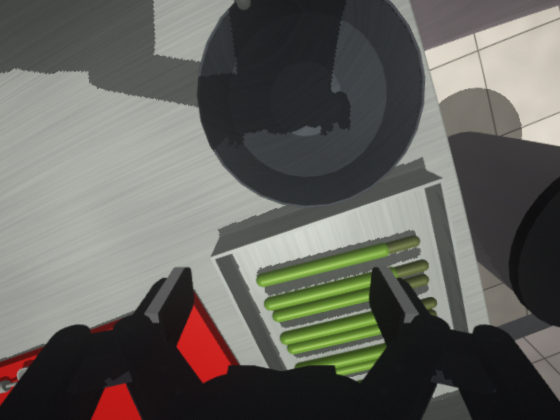

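The top picture shows the large mould at about (175,162), the small one at (262,189) and the medium one at (345,203). The squat tin is at (222,126) and the straight pot at (285,121). I'll enlarge these and measure them.

Run:
```python
from h import *
t=load('top0')['im']; s=load('side0')['im']
c=[t[140:190,150:210],t[165:215,235:295],t[180:230,315:375]]
c2=[s[90:140,230:290],s[145:195,255:315],s[205:260,300:366]]
r=lambda L:np.hstack([cv2.resize(x,(264,220),interpolation=cv2.INTER_CUBIC) for x in L])
cv2.imwrite('pics/crops.png',np.vstack([r(c),r(c2)]))
m=load('top0')
print([cv2.Rodrigues(load(k)['rvec'])[0].T@-load(k)['tvec'] for k in('top0','side0')])
print('board',unproj(m,[(240,210)],[m['d'][210,240]]))
for n,(a,b,w,h) in dict(L=(155,140,50,45),S=(245,175,35,30),M=(325,185,40,35),tin=(205,108,36,36),pot=(268,102,36,38)).items():
    v,u=np.mgrid[b:b+h,a:a+w]; uv=np.c_[u.ravel(),v.ravel()]; d=m['d'][v,u].ravel(); P=unproj(m,uv,d)
    zt=np.median(np.sort(P[d>0][:,2])[-40:]); k=(P[:,2]>zt-.004)&(d>0)
    (cx,cy),rr=cv2.minEnclosingCircle(P[k,:2].astype(np.float32))
    print(n,'top z',zt.round(4),'n',k.sum(),'mean',P[k].mean(0).round(4),'circ',np.round([cx,cy,2*rr],4),'pix',uv[k].mean(0).round(1), uv[k].min(0),uv[k].max(0))
```

```text
[array([ 0.2724582 , -0.09657193,  1.23288571]), array([-0.03848148, -0.86964086,  0.71527992])]
board [[0.44836655 0.03688281 0.02254938]]
L top z 0.1079 n 167 mean [0.5856 0.2242 0.1059] circ [0.5855 0.2241 0.0565] pix [171.3 158. ] [162 149] [181 167]
S top z 0.0766 n 80 mean [ 0.5061 -0.028   0.0755] circ [ 0.5058 -0.0282  0.0322] pix [260.9 187.3] [256 182] [266 193]
M top z 0.0925 n 139 mean [ 0.465  -0.2684  0.0906] circ [ 0.465  -0.2682  0.0459] pix [346.4 200.2] [339 193] [354 208]
tin top z 0.0583 n 218 mean [0.7049 0.0927 0.0562] circ [0.7045 0.0931 0.0683] pix [221.2 123.3] [210 113] [232 134]
pot top z 0.095 n 208 mean [ 0.7095 -0.0947  0.0928] circ [ 0.7103 -0.0949  0.0616] pix [284.  116.8] [274 107] [294 126]
```

View pics/crops.png

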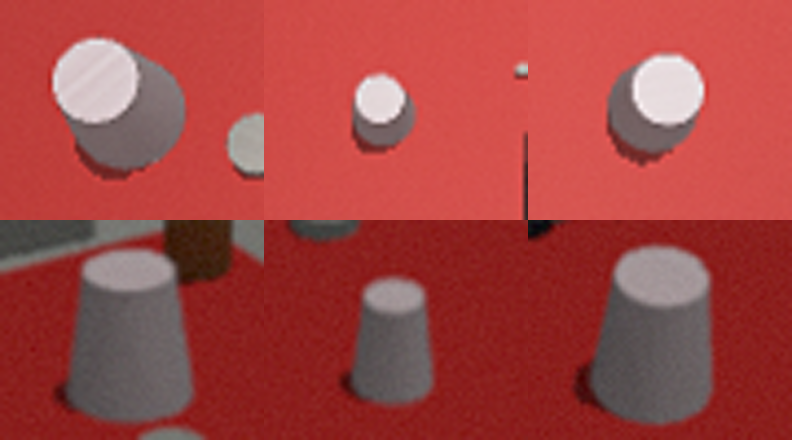

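The crown diameters (56.5, 32.2 and 45.9 mm) and top heights (0.106, 0.0755 and 0.091) match the three moulds. As an independent check I'll triangulate with the crown centres I read in the side view: L (259.1,101.4), S (284.5,162.3), M (333.2,219.3).

Run:
```python
from h import *
t=load('top0'); s=load('side0')
for n,a,b in (('L',(171.3,158),(259.1,101.4)),('S',(260.9,187.3),(284.5,162.3)),('M',(346.4,200.2),(333.2,219.3))):
    A=[unproj(t,[a],[x])[0] for x in(.1,1)];B=[unproj(s,[b],[x])[0] for x in(.1,1)]
    u=A[1]-A[0];v=B[1]-B[0]
    k=np.linalg.lstsq(np.c_[u,-v],B[0]-A[0],rcond=None)[0]
    p=A[0]+k[0]*u;q=B[0]+k[1]*v; print(n,p.round(4),q.round(4),np.linalg.norm(p-q).round(4))
```

```text
L [0.5866 0.2252 0.1021] [0.5871 0.225  0.1021] 0.0006
S [ 0.5066 -0.0278  0.0725] [ 0.5077 -0.0284  0.0727] 0.0013
M [ 0.4656 -0.269   0.0874] [ 0.4667 -0.2696  0.0876] 0.0013
```

Request:
drive_tool:
  series: [1,0,0,0,0,0,0.167,1,0,0,0,0,0,0.167,1,0,0,0,0,0,0.167,1,0,0,0,0,0,0.167,1,0,0,0,0,0,0.167,1,0,0,0,0,0,0.167,1,0,0,0,0,0,0.167]

```text
clock: 1.02
tcp_pos: [0.2535, 0.5968, 0.2287]
tool_rot: [-179.9, 0.3, 87.9]
ft_force: [-0.0, -0.6, -0.2]
grip_width: 0.0856
```

The two views agree within about 3 mm. I'll travel on an arc towards the medium mould.

Request:
drive_tool:
  series: [1,-50,33,0,0,0,0,1,-50,33,0,0,0,0,1,-50,33,0,0,0,0,1,-50,33,0,0,0,0,1,-50,33,0,0,0,0,1,-50,33,0,0,0,0,1,-50,33,0,0,0,0,1,-50,33,0,0,0,0,1,-50,33,0,0,0,0]

```text
clock: 2.15
tcp_pos: [0.5385, 0.1249, 0.2289]
tool_rot: [-179.9, 0.2, 88.1]
ft_force: [1.1, -0.1, -0.2]
grip_width: 0.0852
```

Request:
drive_tool:
  series: [1,-49,-8,0,0,0,0,1,-49,-8,0,0,0,0,1,-49,-8,0,0,0,0,1,-49,-8,0,0,0,0,1,-49,-8,0,0,0,0,1,-49,-8,0,0,0,0,1,-49,-8,0,0,0,0,1,-49,-8,0,0,0,0,1,0,0,0,0,0,-0.033]

```text
clock: 3.28
tcp_pos: [0.4585, -0.2811, 0.2296]
tool_rot: [-180.0, 0.2, 89.7]
ft_force: [-0.7, 1.0, -0.5]
grip_width: 0.0852
```

Run:
```python
from h import *
import time
s=sense();print(s['tcp_pos'],s['tool_rot'],s['qvel'].round(2))
im,d,m=snap('wrist','w1')
v,u=np.mgrid[0:420,0:560]; P=unproj(m,np.c_[u.ravel(),v.ravel()],d.ravel()).reshape(420,560,3)
k=(d>0)&(np.hypot(P[...,0]-.465,P[...,1]+.268)<.05)&(P[...,2]>.086)&(P[...,2]<.097)
print(k.sum(),P[k].mean(0)); print(cv2.minEnclosingCircle(P[k][:,:2].astype(np.float32)), np.c_[u[k],v[k]].mean(0))
```

```text
[ 0.45853182 -0.28107368  0.22957786] [-179.96763016    0.24668287   89.71032887] [  1.88  -0.55   1.36   1.07   0.35 -14.84]
1902 [ 0.46778288 -0.26675339  0.0901473 ]
((0.468026340007782, -0.2676713466644287), 0.023565908893942833) [290.81861199 179.83123028]
```

View pics/w1.png

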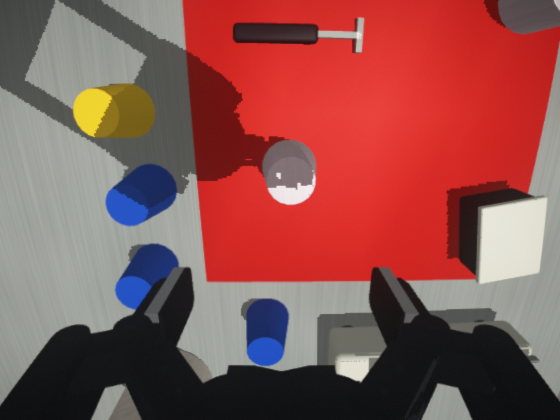

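The wrist view shows the medium crown at about (291,180), at (0.468,-0.267,0.090). This agrees with the top view within 3 mm. I'll align over it and descend.

Request:
drive_tool:
  series: [1,13,8,0,0,0.004,0,1,0,0,30,0,0,0,1,0,0,40,0,0,0,1,0,0,40,0,0,0,1,0,0,0,0,0,0]

```text
clock: 3.95
tcp_pos: [0.4705, -0.2575, 0.1178]
tool_rot: [180.0, -0.1, 90.1]
ft_force: [-0.7, -0.1, 0.6]
grip_width: 0.0854
```

Request:
drive_tool:
  series: [1,-10,-4,0,0,0,0,1,0,0,0,0,0,0,1,0,0,30,0,0,0,1,0,0,30,0,0,0,1,0,0,10,0,0,0,1,0,0,0,0,0,0]

```text
clock: 4.7
tcp_pos: [0.472, -0.2699, 0.0544]
tool_rot: [179.4, 0.3, 90.2]
ft_force: [0.5, -0.8, -0.8]
grip_width: 0.0857
```

Request:
drive_tool:
  series: [1,2,-5,8,0,0,0,1,0,0,0,0,0,0]

```text
clock: 4.95
tcp_pos: [0.4676, -0.2684, 0.0477]
tool_rot: [179.3, 0.3, 90.1]
ft_force: [-0.3, -0.5, -0.8]
grip_width: 0.0851
```

Run:
```python
from h import *
s=sense();print(s['tcp_pos'],s['tool_rot'],s['qvel'].round(2))
```

```text
[ 0.46759999 -0.26839798  0.04770572] [179.26450865   0.3295507   90.1402506 ] [ 0.09 -1.05 -1.31  0.14  0.56  0.08]
```

Request:
drive_tool:
  series: [1,0,0,0,0.012,0.004,0,-1,0,0,0,0,0,0,-1,0,0,0,0,0,0,-1,0,0,0,0,0,0,-1,0,0,0,0,0,0,-1,0,0,0,0,0,0,-1,0,0,0,0,0,0]
  grip_force: 40

```text
clock: 5.82
tcp_pos: [0.469, -0.2689, 0.0494]
tool_rot: [179.8, 0.2, 90.1]
ft_force: [-0.1, 1.4, 1.7]
grip_width: 0.0519
```

Request:
drive_tool:
  series: [-1,0,0,0,0,0,0,-1,0,0,-15,0,0,0,-1,0,0,-30,0,0,0,-1,0,0,-35,0,0,0,-1,0,0,-35,0,0,0,-1,0,0,0,0,0,0]

```text
clock: 6.58
tcp_pos: [0.4682, -0.2686, 0.1709]
tool_rot: [179.9, 0.2, 90.1]
ft_force: [-0.2, -0.5, -2.0]
grip_width: 0.0518
```

Run:
```python
from h import *
im,d,m=snap('side','s1'); im,d,m=snap('wrist','w2')
a=load('s1')['im'][120:280,220:420]; cv2.imwrite('pics/c2.png',np.hstack([cv2.resize(a,(400,300)),cv2.resize(im,(400,300))]))
```

```text
(no output)
```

View pics/c2.png

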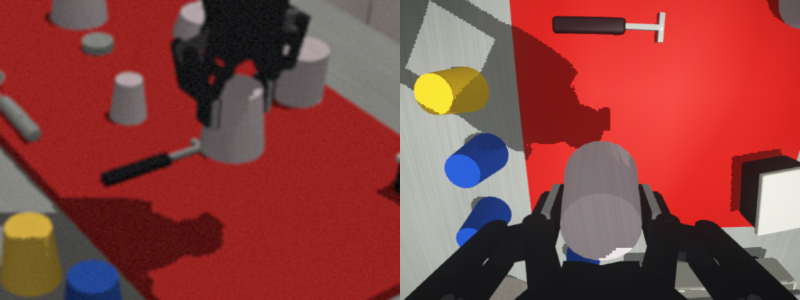

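The medium mould hangs between the jaws and is clear of the board. I'll measure its crown centre and tilt in the hand, to use when placing it.

```bash
cat >> h.py <<'E'
def crown(f,c,z0,z1,r=.05):
    m=load(f); d=m['d']; v,u=np.mgrid[0:420,0:560]; P=unproj(m,np.c_[u.ravel(),v.ravel()],d.ravel()).reshape(420,560,3)
    k=(d>0)&(np.hypot(P[...,0]-c[0],P[...,1]-c[1])<r)&(P[...,2]>z0)&(P[...,2]<z1)
    return P[k],np.c_[u[k],v[k]]
E
python3 - <<'E'
from h import *
Q,uv=crown('w2',(.468,-.268),.15,.30,.035)
print(np.histogram(Q[:,2],bins=20))
t=np.percentile(Q[:,2],90)
for band in (.004,.008):
    k=Q[:,2]>t-band; q=Q[k]; A=np.c_[q[:,:2]-q[:,:2].mean(0),np.ones(len(q))]; c=np.linalg.lstsq(A,q[:,2],rcond=None)[0]
    print(k.sum(),q.mean(0),c,cv2.minEnclosingCircle(q[:,:2].astype(np.float32)),uv[k].mean(0),uv[k].min(0),uv[k].max(0))
E
python3 -c "
import cv2;a=cv2.imread('pics/w2.png');cv2.imwrite('pics/c3.png',cv2.resize(a[180:390,180:390],(600,600)))"
```

```text
(array([ 462,  471,  532,  567,  706,  931, 1058, 1197, 1407, 1657, 9222,
        281,  431,  541,  276, 1591, 3158, 3840, 3512, 1845]), array([0.15002148, 0.15592035, 0.16181922, 0.16771809, 0.17361697,
       0.17951584, 0.18541471, 0.19131358, 0.19721245, 0.20311132,
       0.20901019, 0.21490907, 0.22080794, 0.22670681, 0.23260568,
       0.23850455, 0.24440342, 0.2503023 , 0.25620117, 0.26210004,
       0.26799891]))
6175 [ 0.46766268 -0.25104518  0.26004753] [-0.00169229  0.62441127  0.26004753] ((0.46780669689178467, -0.25800821185112), 0.029823701828718185) [281.06396761 404.35271255] [160 379] [402 419]
8835 [ 0.46769874 -0.25160017  0.25789871] [-0.00278492  0.67166886  0.25789871] ((0.46780669689178467, -0.25800821185112), 0.029823701828718185) [281.19173741 398.38256933] [160 366] [402 419]
```

View pics/c3.png

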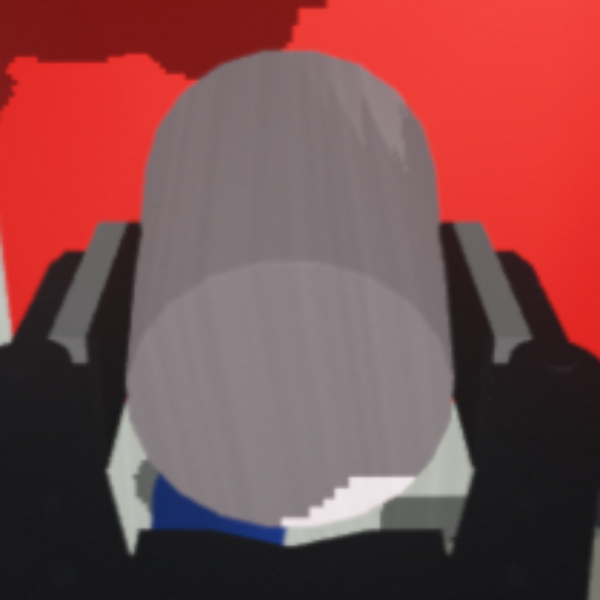

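Run:
```python
from h import *
Q,uv=crown('w2',(.468,-.268),.205,.22,.035)
for lo,hi in ((.207,.215),(.209,.214)):
    k=(Q[:,2]>lo)&(Q[:,2]<hi)&(uv[:,0]>224)&(uv[:,0]<341); q=Q[k]; A=np.c_[q[:,:2]-q[:,:2].mean(0),np.ones(len(q))]; c=np.linalg.lstsq(A,q[:,2],rcond=None)[0]
    print(k.sum(),q.mean(0).round(4),c.round(4),cv2.minEnclosingCircle(q[:,:2].astype(np.float32)),uv[k].min(0),uv[k].max(0))
s=sense();print(s['tcp_pos'],s['tool_rot'])
```

```text
8805 [ 0.4677 -0.2647  0.2101] [ 0.0011 -0.0102  0.2101] ((0.4676242768764496, -0.2666386663913727), 0.023763863369822502) [225 265] [338 363]
8393 [ 0.4677 -0.2654  0.2102] [0.0012 0.0004 0.2102] ((0.46766048669815063, -0.26678091287612915), 0.023665115237236023) [225 269] [338 363]
[ 0.46694088 -0.26779125  0.16834905] [-1.79949625e+02  5.50706654e-02  9.01405725e+01]
```

The mould hangs level, with its crown centre at (0.4676,-0.2667), i.e. within 1 mm of the TCP. I'll move towards the small mould and look again with the wrist camera before lowering.

Request:
drive_tool:
  series: [-1,30,10,0,0,0,0,-1,35,10,0,0,0,0,-1,35,10,0,0,0,0,-1,30,8,0,0,0,0,-1,0,0,0,0,0,0,-1,0,0,0,0,0,0]

```text
clock: 7.42
tcp_pos: [0.5016, -0.1333, 0.1628]
tool_rot: [-179.4, -0.1, 90.1]
ft_force: [0.0, 0.2, -0.7]
grip_width: 0.0519
```

Run:
```python
from h import *
s=sense();print(s['tcp_pos'],s['tool_rot'],s['qvel'].round(2))
snap('wrist','w3')
Q,uv=crown('w3',(.506,-.028),.071,.08,.04)
q=Q;print(len(q),q.mean(0).round(4),cv2.minEnclosingCircle(q[:,:2].astype(np.float32)),uv.min(0),uv.max(0),uv.mean(0))
```

```text
[ 0.50161916 -0.13330831  0.16276259] [-1.79401484e+02 -1.38431493e-01  9.00649440e+01] [ 0.59  0.42  0.37  0.19 -0.08  0.27]
1786 [ 0.508 -0.027  0.075] ((0.5080528259277344, -0.026993216946721077), 0.01623455248773098) [269  44] [314  93] [291.66405375  68.29451288]
```

View pics/w3.png

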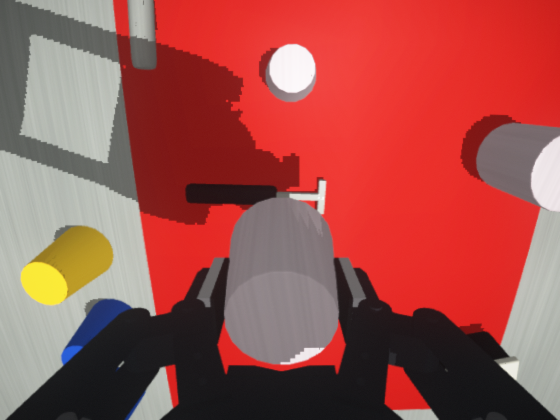

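The wrist view puts the small crown at pixel (292,68), position (0.508,-0.027,0.075), against (0.506,-0.028) from the top camera. My TCP target is (0.507,-0.028).

Request:
drive_tool:
  series: [-1,30,2,0,-0.01,0,0,-1,30,2,0,0,0,0,-1,25,1,0,0,0,0,-1,15,0,0,0,0,0,-1,0,0,0,0,0,0,-1,0,0,0,0,0,0]

```text
clock: 8.22
tcp_pos: [0.506, -0.0358, 0.1618]
tool_rot: [-179.9, -0.1, 89.7]
ft_force: [-0.1, -0.0, -1.9]
grip_width: 0.0523
```

Request:
drive_tool:
  series: [-1,8,1,0,0,0,0,-1,0,0,0,0,0,0,-1,0,0,0,0,0,0]

```text
clock: 8.6
tcp_pos: [0.5072, -0.0286, 0.1618]
tool_rot: [-179.9, -0.1, 89.6]
ft_force: [-0.2, -0.6, -0.2]
grip_width: 0.0522
```

Run:
```python
from h import *
s=sense();print(s['tcp_pos'],s['tool_rot'],s['qvel'].round(2))
snap('side','s4')
snap('wrist','w4')
x,y,z=s['tcp_pos']
Q,uv=crown('w4',(x,y),z+.037,z+.047,.035);k=(uv[:,0]>224)&(uv[:,0]<341);q=Q[k]
A=np.c_[q[:,:2]-q[:,:2].mean(0),np.ones(len(q))];print(len(q),np.linalg.lstsq(A,q[:,2],rcond=None)[0],cv2.minEnclosingCircle(q[:,:2].astype(np.float32)))
cv2.imwrite('pics/c4.png',cv2.resize(load('s4')['im'][80:220,220:360],(600,600)))
```

```text
[ 0.50717463 -0.02863991  0.16181078] [-1.79899674e+02 -1.07363052e-01  8.95924744e+01] [-0.04  0.01  0.02 -0.   -0.04  0.09]
8901 [-0.00083516 -0.01125499  0.20238023] ((0.5075986981391907, -0.02735159546136856), 0.02373160980641842)
```

View pics/c4.png

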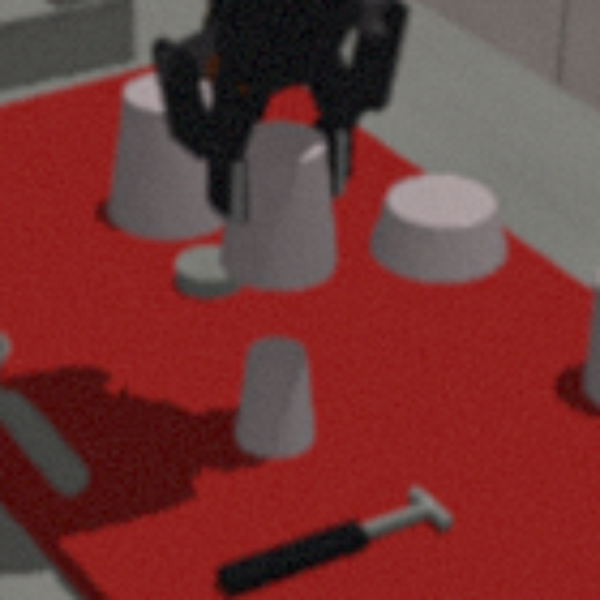

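The held crown is centred over the small one within 1 mm in the wrist frame. I'll lower it.

Request:
drive_tool:
  series: [-1,0,0,20,0,0,0,-1,0,0,20,0,0,0,-1,0,0,10,0,0,0,-1,0,0,0,0,0,0,-1,0,0,0,0,0,0]

```text
clock: 9.32
tcp_pos: [0.5081, -0.029, 0.1116]
tool_rot: [180.0, -0.1, 89.6]
ft_force: [0.4, -0.3, -1.7]
grip_width: 0.052
```

Request:
drive_tool:
  series: [-1,0,0,10,0,0,0,-1,0,0,15,0,0,0,-1,0,0,15,0,0,0,-1,0,0,10,0,0,0,-1,0,0,4,0,0,0,-1,0,0,0,0,0,0,-1,0,0,0,0,0,0]

```text
clock: 10.2
tcp_pos: [0.5084, -0.0289, 0.0541]
tool_rot: [180.0, -0.1, 89.6]
ft_force: [0.3, -0.2, -0.8]
grip_width: 0.0524
```

Request:
drive_tool:
  series: [-1,0,0,3,0,0,0,-1,0,0,2,0,0,0,-1,0,0,0,0,0,0]

```text
clock: 10.58
tcp_pos: [0.509, -0.0289, 0.0496]
tool_rot: [179.9, -0.1, 89.6]
ft_force: [-0.9, -0.0, 0.2]
grip_width: 0.0521
```

Request:
drive_tool:
  series: [-1,0,0,2,0,0,0,-1,0,0,0,0,0,0,-1,0,0,0,0,0,0]

```text
clock: 10.95
tcp_pos: [0.509, -0.0289, 0.0493]
tool_rot: [179.8, -0.1, 89.6]
ft_force: [-1.5, 0.2, 2.6]
grip_width: 0.0524
```

It touched the board at TCP 0.0493, as predicted (0.0494). I'll release and rise.

Request:
drive_tool:
  series: [1,0,0,0,0,0,0,1,0,0,0,0,0,0,1,0,0,0,0,0,0,1,0,0,0,0,0,0,1,0,0,-20,0,0,0,1,0,0,-40,0,0,0,1,0,0,-40,0,0,0,1,0,0,-40,0,0,0,1,0,0,0,0,0,0]

```text
clock: 12.08
tcp_pos: [0.5084, -0.0291, 0.1928]
tool_rot: [179.9, -0.1, 89.6]
ft_force: [0.3, 0.4, -0.6]
grip_width: 0.0851
```

Run:
```python
from h import *
s=sense();print(s['tcp_pos'],s['tool_rot'])
for f in('side','wrist'): snap(f,f+'5')
Q,uv=crown('wrist5',(.508,-.028),.084,.1,.04);q=Q
A=np.c_[q[:,:2]-q[:,:2].mean(0),np.ones(len(q))];print(len(q),np.linalg.lstsq(A,q[:,2],rcond=None)[0],cv2.minEnclosingCircle(q[:,:2].astype(np.float32)),uv.mean(0))
cv2.imwrite('pics/c5.png',np.hstack([cv2.resize(load('side5')['im'][80:220,220:360],(400,400)),cv2.resize(load('wrist5')['im'],(400,400))]))
```

```text
[ 0.50841473 -0.02909388  0.19280246] [ 1.79900510e+02 -8.33144107e-02  8.95824617e+01]
2408 [ 5.39817601e-05 -1.87204850e-02  9.00081428e-02] ((0.5097302198410034, -0.027460098266601562), 0.0235616322606802) [283.60049834 205.24667774]
```

View pics/c5.png

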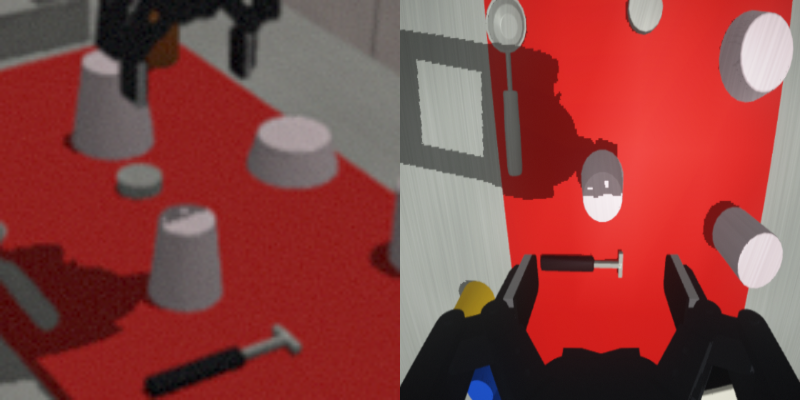

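Medium is fully down, with its crown level at z=0.090 and centred at (0.5095,-0.0275). Next is the large mould.

Request:
drive_tool:
  series: [1,30,10,0,0,0,0,1,45,15,0,0,0,0,1,50,17,0,0,0,0,1,50,17,0,0,0,0,1,40,12,0,0,0,0,1,20,6,0,0,0,0,1,0,0,0,0,0,0,1,0,0,0,0,0,0]

```text
clock: 13.18
tcp_pos: [0.5821, 0.2099, 0.1783]
tool_rot: [-178.9, 0.1, 89.5]
ft_force: [-0.5, 0.2, -0.6]
grip_width: 0.0856
```

Run:
```python
from h import *
s=sense();print(s['tcp_pos'],s['tool_rot'],s['qvel'].round(2))
snap('wrist','w6')
Q,uv=crown('w6',(.587,.225),.1,.115,.05);q=Q
print(len(q),q.mean(0),cv2.minEnclosingCircle(q[:,:2].astype(np.float32)),uv.mean(0))
```

```text
[0.58214571 0.20985717 0.17831619] [-1.78921849e+02  1.19058601e-01  8.94523337e+01] [-0.07  0.43  0.1   0.02 -0.15 -0.04]
4585 [0.58775866 0.22731376 0.10500962] ((0.5877007246017456, 0.22610121965408325), 0.028563762083649635) [290.21461287 197.4697928 ]
```

View pics/w6.png

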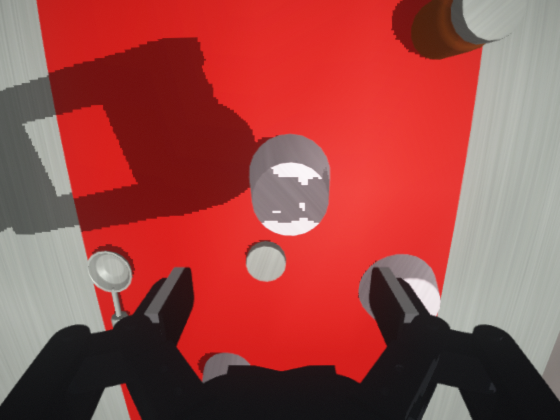

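Request:
drive_tool:
  series: [1,15,5,0,-0.019,0,0,1,0,0,20,0,0,0,1,0,0,30,0,0,0,1,0,0,0,0,0,0,1,0,0,0,0,0,0]

```text
clock: 13.85
tcp_pos: [0.5895, 0.2247, 0.1298]
tool_rot: [179.6, 0.0, 89.2]
ft_force: [-0.1, -0.5, 1.1]
grip_width: 0.0853
```

Request:
drive_tool:
  series: [1,1,-2,15,0,0,0,1,0,0,25,0,0,0,1,0,0,20,0,0,0,1,0,0,8,0,0,0,1,0,0,0,0,0,0]

```text
clock: 14.48
tcp_pos: [0.5896, 0.2265, 0.0615]
tool_rot: [179.3, -0.1, 89.2]
ft_force: [0.0, -0.6, -0.2]
grip_width: 0.0853
```

Request:
drive_tool:
  series: [1,0,-3,1,0.012,0,0,1,0,0,0,0,0,0,-1,0,0,0,0,0,0,-1,0,0,0,0,0,0,-1,0,0,0,0,0,0,-1,0,0,0,0,0,0,-1,0,0,0,0,0,0]
  grip_force: 45

```text
clock: 15.35
tcp_pos: [0.5873, 0.227, 0.0635]
tool_rot: [179.9, -0.1, 89.2]
ft_force: [0.7, 0.1, -1.4]
grip_width: 0.0632
```

Request:
drive_tool:
  series: [-1,0,0,0,0,0,0,-1,0,0,-15,0,0,0,-1,0,0,-30,0,0,0,-1,0,0,-35,0,0,0,-1,0,0,-35,0,0,0,-1,0,0,0,0,0,0,-1,0,0,0,0,0,0]

```text
clock: 16.23
tcp_pos: [0.5872, 0.2267, 0.1854]
tool_rot: [179.8, -0.1, 89.2]
ft_force: [-1.0, 0.0, -2.0]
grip_width: 0.0628
```

```bash
cat >> h.py <<'E'
def inhand(f,s,half=.033,dz=.0415):
    m=load(f);x,y,z=s['tcp_pos'];Q,uv=crown(f,(x,y),z+dz-.005,z+dz+.005,.04);k=np.abs(Q[:,0]-x)<half;q=Q[k]
    h=np.median(q[:,2]); q=q[np.abs(q[:,2]-h)<.0025]
    A=np.c_[q[:,:2]-q[:,:2].mean(0),np.ones(len(q))]
    print(len(q),'med z',h,'slope',np.linalg.lstsq(A,q[:,2],rcond=None)[0][:2].round(4),cv2.minEnclosingCircle(q[:,:2].astype(np.float32)),'dz',h-z)
E
python3 - <<'E'
from h import *
s=sense();print(s['tcp_pos'],s['tool_rot'])
snap('wrist','w7'); inhand('w7',s)
E
```

```text
[0.5871904  0.22673263 0.18535521] [ 1.79817427e+02 -1.44268716e-01  8.91627703e+01]
12671 med z 0.22697474874438944 slope [ 0.0023 -0.005 ] ((0.5870715975761414, 0.22919844090938568), 0.03442186862230301) dz 0.041619539259406035
```

View pics/w7.png

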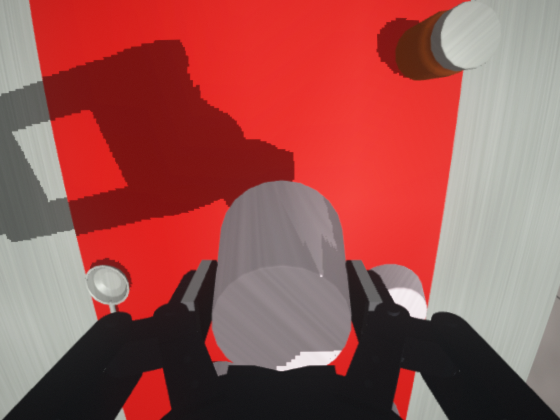

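```bash
cat >> h.py <<'E'
from scipy.optimize import least_squares
def fitc(f,s,R=.028,dz=.0416):
    x,y,z=s['tcp_pos'];Q,uv=crown(f,(x,y),z+dz-.0025,z+dz+.0025,.04)
    m=np.zeros((420,560),np.uint8);m[uv[:,1],uv[:,0]]=255
    m=cv2.morphologyEx(m,cv2.MORPH_OPEN,np.ones((9,9)))
    n,l,st,ce=cv2.connectedComponentsWithStats(m);i=1+st[1:,4].argmax();print(st[i])
    c=max(cv2.findContours((l==i).astype(np.uint8),0,cv2.CHAIN_APPROX_NONE)[0],key=len).reshape(-1,2).astype(float)
    P=ray_z(load(f),c,z+dz)
    r=least_squares(lambda p:np.hypot(P[:,0]-p[0],P[:,1]-p[1])-p[2],[x,y,R],loss='soft_l1',f_scale=.0005)
    print('circle',r.x,'rms',np.sqrt((r.fun**2).mean()),'rel tcp',r.x[:2]-[x,y]); cv2.imwrite(f'pics/{f}_m.png',(l==i)*255)
E
python3 - <<'E'
from h import *
s=sense();fitc('w7',s)
E
```

```text
[  212   262   140   108 11867]
circle [0.5877153  0.22785106 0.0266012 ] rms 0.0014422555571676704 rel tcp [0.00034353 0.00104549][ WARN:0@1.498] global loadsave.cpp:1063 imwrite_ Unsupported depth image for selected encoder is fallbacked to CV_8U.
```

View pics/w7_m.png

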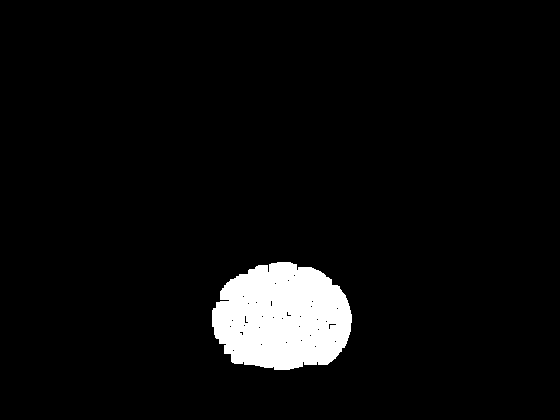

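Request:
drive_tool:
  series: [-1,-25,-7,0,0,0,0,-1,-40,-12,0,0,0,0,-1,-45,-13,0,0,0,0,-1,-45,-13,0,0,0,0,-1,-45,-13,0,0,0,0,-1,-30,-10,0,0,0,0,-1,-15,-5,0,0,0,0,-1,0,0,0,0,0,0,-1,0,0,0,0,0,0]

```text
clock: 17.4
tcp_pos: [0.5012, -0.0281, 0.1782]
tool_rot: [-179.5, -0.1, 89.1]
ft_force: [0.1, 0.5, -1.7]
grip_width: 0.0633
```

Request:
drive_tool:
  series: [-1,0,8,0,-0.009,0,0,-1,0,0,0,0,0,0,-1,0,0,0,0,0,0]

```text
clock: 17.77
tcp_pos: [0.5106, -0.0265, 0.1779]
tool_rot: [179.9, -0.1, 89.3]
ft_force: [-0.6, -0.3, -2.4]
grip_width: 0.0635
```

```bash
python3 - <<'E' 2>/dev/null
from h import *
s=sense();print(s['tcp_pos'],s['tool_rot'],s['qvel'].round(2))
snap('side','s8');snap('wrist','w8');snap('top','t8'); fitc('w8',s)
cv2.imwrite('pics/c8.png',np.hstack([cv2.resize(load('s8')['im'][80:220,220:360],(400,400)),cv2.resize(load('w8')['im'],(400,400))]))
E
```

```text
[ 0.51055874 -0.02647312  0.17791612] [ 1.79924471e+02 -9.00586635e-02  8.92763967e+01] [ 0.38  0.1  -0.43 -0.03 -0.21  0.09]
[  212   262   140   108 11872]
circle [ 0.51097876 -0.02514915  0.02645378] rms 0.001441969141351047 rel tcp [0.00042002 0.00132396]
```

View pics/c8.png

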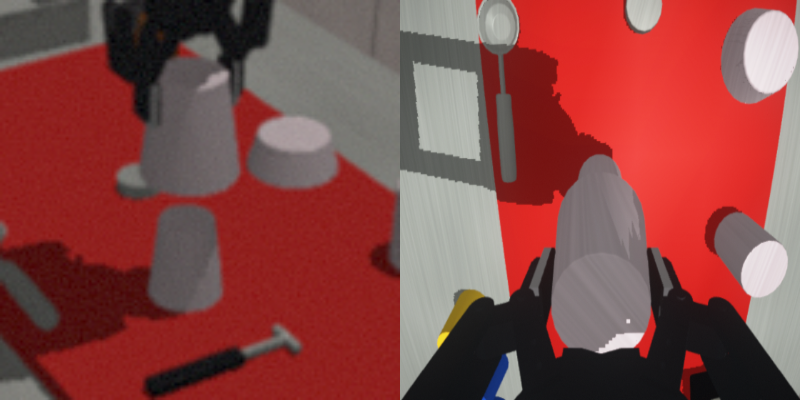

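Request:
drive_tool:
  series: [-1,-1.5,-1.5,10,0,0,0,-1,0,0,15,0,0,0,-1,0,0,10,0,0,0,-1,0,0,0,0,0,0,-1,0,0,0,0,0,0]

```text
clock: 18.55
tcp_pos: [0.5081, -0.0283, 0.1396]
tool_rot: [-180.0, -0.1, 89.2]
ft_force: [-0.2, 0.3, -1.9]
grip_width: 0.0632
```

Request:
drive_tool:
  series: [-1,0.5,1,8,0,0,0,-1,0,0,12,0,0,0,-1,0,0,15,0,0,0,-1,0,0,15,0,0,0,-1,0,0,12,0,0,0,-1,0,0,6,0,0,0,-1,0,0,0,0,0,0,-1,0,0,0,0,0,0]

```text
clock: 19.55
tcp_pos: [0.5094, -0.0276, 0.0667]
tool_rot: [-180.0, -0.1, 89.2]
ft_force: [-0.7, -0.2, -1.8]
grip_width: 0.0632
```

Request:
drive_tool:
  series: [-1,0,0,2,0,0,0,-1,0,0,2,0,0,0,-1,0,0,1,0,0,0,-1,0,0,1,0,0,0,-1,0,0,0,0,0,0]

```text
clock: 20.18
tcp_pos: [0.51, -0.0277, 0.0632]
tool_rot: [179.9, -0.1, 89.2]
ft_force: [-2.7, 0.4, 3.2]
grip_width: 0.0632
```

The large mould touched the board at TCP 0.0632 (0.0635 when it was picked up). I'll release, rise and check.

Request:
drive_tool:
  series: [1,0,0,0,0,0,0,1,0,0,0,0,0,0,1,0,0,0,0,0,0,1,0,0,0,0,0,0,1,0,0,-20,0,0,0,1,0,0,-40,0,0,0,1,0,0,-40,0,0,0,1,0,0,-40,0,0,0,1,0,0,0,0,0,0,1,0,0,0,0,0,0]

```text
clock: 21.42
tcp_pos: [0.5093, -0.0279, 0.2065]
tool_rot: [179.9, -0.1, 89.2]
ft_force: [0.2, -0.4, -0.8]
grip_width: 0.0851
```

Run:
```python
from h import *
s=sense();print(s['tcp_pos'],s['tool_rot'])
for f in('side','wrist'): snap(f,f+'9')
Q,uv=crown('wrist9',(.509,-.028),.1,.115,.05);q=Q
h=np.median(q[:,2]);q=q[abs(q[:,2]-h)<.002]
A=np.c_[q[:,:2]-q[:,:2].mean(0),np.ones(len(q))];print(len(q),h,np.linalg.lstsq(A,q[:,2],rcond=None)[0],cv2.minEnclosingCircle(q[:,:2].astype(np.float32)))
cv2.imwrite('pics/c9.png',np.hstack([cv2.resize(load('side9')['im'][80:220,220:360],(400,400)),cv2.resize(load('wrist9')['im'],(400,400))]))
```

```text
[ 0.50934017 -0.02789632  0.20651007] [ 1.79927665e+02 -8.66052840e-02  8.92425633e+01]
3375 0.10512927895613346 [ 0.00037025 -0.0034298   0.10516101] ((0.5107977986335754, -0.02893036976456642), 0.02833174355328083)
```

View pics/c9.png

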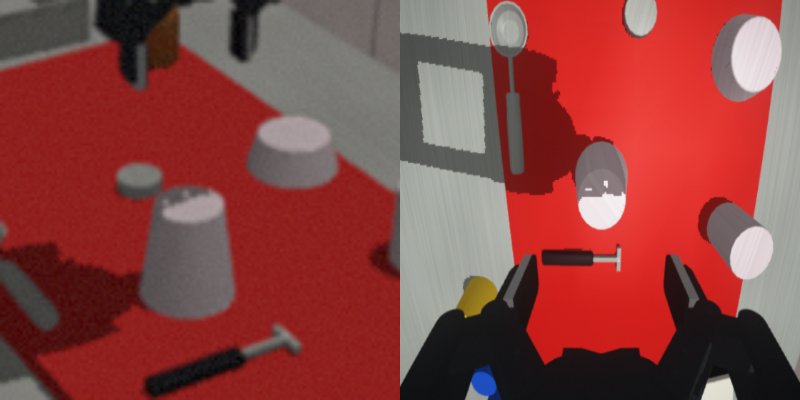

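The large crown is level at z=0.105 and centred at (0.511,-0.029). The large mould stands flush on the board, and the gripper is clear.

```bash
python3 -c "
from workcell import close_job
print(close_job())"
```

```text
the job is handed in; nothing more can be done
None
```

The three moulds are nested: I lowered the medium mould over the small one, then the large mould over both. I handed the job in at about 21.5 s, with the gripper open and about 100 mm above the nest.

- **Large mould:** its crown measured z = 0.105 (0.020 board + 85 mm) and level, centred at (0.511, -0.029). Its rim touched the board at the same tool height as when I picked it up.
- **Medium mould:** after placing it, its crown measured z = 0.090 (0.020 board + 70 mm), so its rim was fully down. Contact came at the predicted height.
- **Small mould:** I last saw it at about (0.508, -0.027), before it was covered. It can't be seen inside the nest, so I could not check directly that it stayed put. The largest vertical force I read while placing was about 3 N, and I felt no early contact.
- **Disagreements:** the top and wrist cameras differed by about 2–3 mm in x and y. Triangulating the side and top views gave heights about 3 mm lower than the depth readings. Both were within the play of the moulds.

I did not touch the look-alikes, the pot or the squat tin.

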